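Seat a circuit board on the tester and hold the selector at the third click

ROBOT

A 6-joint arm with a two-finger parallel gripper is mounted at the origin on the work surface. World frame = base frame: x ahead of the robot, y to its left, z up, the work surface at z = 0. Lengths are in mm, angles in rad, forces in N, time in s.
With the tool pointing down it reaches from about 350 to 975 mm from the base axis. Payload 7.1 kg.
Tool frame: the origin (TCP) lies midway between the tips of the shut fingers; the grasp point (between the pads) lies 19 mm behind it (ctrl.pinch_z is the distance from the TCP to the grasp point, in mm); z points along the fingers, y is the direction in which the jaws open and shut (so a half turn about z gives the same grasp; the last joint's range is limited). The gripper opens to 88 mm and grips with 3 to 60 N. Pads are 20 mm wide; open, the fingers measure 115 mm over their backs; the gripper's body (75 mm by 178 mm) begins 61 mm behind the grasp point.
Start: joints at [-0.019, 0.423, 1.63, -0, 1.089, -0.019], TCP at [624.984, 0.026, 200.875] pointing down, gripper open.
Joint ranges: [-3, 3], [-0.9, 2.11], [0.09, 2.58], [-1.31, 4.45], [0.11, 2.69], [-2.54, 2.54]. Speed limits (rad/s): [2.39, 2.39, 3.01, 3.14, 3.14, 3.14].

INTERFACE

Orientations are given as a rotation vector (axis times angle).
In Python, from workcell import ctrl gives the robot as it stands.
- The arm moves only by the tool jog_arm, never from a script. Its arguments are lists of equal length, an entry for each row: "xyz": the shift along the world's x, y, z in mm, a list of three; "yaw": the turn about the world's z in degrees. A call has 1 to 20 rows; each row shifts and turns the pose as measured when the row begins; what a row does not reach is not made up. A row lasts 1/12 s, in which the tool goes at most 41.7 mm and 7.16 degrees, less where a joint would pass 70% of its speed; a pose out of reach is approached as far as the arm can. A call with a gripper value outside its range is refused whole. "gripper" is the closure, from 0 (fully open) to 1 (shut), set as the call begins (left out, the last holds). The fingers move at their own pace and stop on an object; the grip force is fixed at half the most. Time passes only in rows, so rows that do not move let the fingers close. It gives the time, the measured TCP pose, the force and the opening at its end, in the units of the state.
- ctrl.get_obs(): the state, without advancing time (a new reading comes with each control period).
- ctrl.get_image(name): name is "scene" or "side" or "wrist"; returns a dict with "img" (420x560x3 uint8, blue, green, red), "K" (3x3 intrinsics, pixels), "R" (3x3) and "t" (3): a world point X has camera coordinates R X + t. Camera axes: x right, y down, z forward; pixel columns grow to the right and rows downward; lengths in mm; the calibration is good to about 2 mm. A picture is of the moment at which its call begins. There is no depth.
- ctrl.close_job(): hands the job in, once; it reports no verdict.
Trained networks look in a picture, given as the dict that the camera call returned (one of the last four; its "shot" number tells which), for a name from the list of things; names that differ only in an ending like _2 or _b are one class to them, and where a whole thing is asked for, a point or a joint stands for the part that bears it (a point fixed in the world has none). Each returns a list of dicts, best first, with "confidence" (0 to 1); they miss things now and then, are a little off and sometimes report something else, mostly with a low value. They report only what shows in the picture. A call takes as long as a camera call. They do not tell look-alikes from the thing itself.
- ctrl.find_in(picture, thing): "centre" ([column, row] as shares, 0 to 1, of the picture: columns of its width, rows of its height, amid what is visible of it).
- ctrl.regions_of(picture, thing): "region" (420x560 bool, what is visible of it) and "centre" ([column, row] as shares, 0 to 1, of the picture: columns of its width, rows of its height, amid what is visible of it).
- ctrl.pinpoint(picture, thing): "centre" ([column, row] as shares, 0 to 1, of the picture: columns of its width, rows of its height: a listed point, or the origin of a listed thing).
The state is a dict: "t": time; "qpos": joint angles; "qvel": joint speeds; "joint_torque": joint torques, N m; "ee_pos": TCP position; "orientation": TCP orientation; "ft_force": force on the tool from outside, world axes, zero at the start; "moment": the same for the moment, N m; "width": finger opening in mm.
Only numpy, scipy, OpenCV 4.12 (cv2) and the standard library are available. Lean on these libraries where they do the work, as an engineer would, in place of code of your own. Each camera call takes 0.05 s, during which the arm holds its last target.

TASK

Lift the circuit-board carrier by its bridge handle and seat it fully down over the tester's two pegs (either way round), and let go of it. Then grip the tester's selector knob, turn it clockwise from its end stop to the third click without running on to the fourth, and finish with the knob still firmly gripped and held at that click. Leave the other things on the desk where they are.

Things in the scene. Friction and masses are not known exactly. Their poses are not given: they have to be found in the camera images.
- tester: Grey box fixed to the desk, 130 (x) x 250 (y) x 50 mm; origin at the centre of its underside, z up, yaw within 0.35 rad. On its flat top: the carrier's seat at (0, +55) mm, with two upright steel pegs 10 mm thick, 18 mm high, the last 5 mm tapered, at (+42, +85) and (-42, +25) mm; and the selector knob, its upright axis at (0, -75) mm.
- seat (a point): Centre of the carrier's seat, on the tester's top face 50 mm above the desk; axes as tester. The two pegs stand at (+42, +30) and (-42, -30) mm from it.
- carrier: Aluminium plate 110 (x) x 84 (y) x 8 mm, about 0.22 kg, with a green circuit board (parts up to 18 mm high) and a black bridge handle; starts flat on the desk. Origin: centre of its underside. Two through holes 12.6 mm wide at (+42, +30) and (-42, -30) mm go over the pegs; same after half a turn. Seated: origin at seat, x axis along the tester's, either way round.
- handle (a point): Middle of the carrier's bridge-handle bar, 43 mm above the carrier's underside. The bar is 90 mm long along the carrier's x axis, 12 mm wide (y) and 14 mm high (36 to 50 mm above the underside), borne at its ends by posts at x = +-41 mm; the middle 70 mm is free beneath. Pinch across y, from above.
- selector_bar (a point): Grip bar of the black selector knob: 44 (x) x 14 (y) x 32 mm high, on a round skirt 48 mm wide that turns with it. Origin at the bar's centre, on the knob's axis, 78 mm above the desk (bar from 64 to 94 mm); z up. A white line on top marks the -x end, the pointer; at the end stop it points along the tester's -x. Pinch across y, from above.
- selector (a joint): Turn of the knob in rad, 0 at its anticlockwise end stop (where it starts), growing clockwise seen from above. It clicks every 0.419 rad (24 degrees): a detent of about 0.07 N m draws it into each stop: 0, 0.419, 0.838, 1.257 (the third click), 1.676, 2.094 (other end). Six black ticks on the box round the knob mark the stops, the first at the end stop.
- spool: Bystander: steel-coloured reel, 50 mm wide, 32 mm high, standing beside the carrier; origin at its underside.
- screwdriver: Bystander: screwdriver 150 mm long with a black handle, lying near the carrier on the robot's side.
- tape: Bystander: roll of tape 64 mm wide, 14 mm high, lying mid-desk.
- jar: Bystander: closed glass jar 60 mm wide, 75 mm high, behind the middle of the desk.
- stick: Bystander: small grey memory stick, 60 x 18 x 9 mm, mid-desk towards the robot.
- faceplate: Bystander: flat grey face plate with cut-outs, 70 x 100 x 5 mm, at the back.
Mind the look-alikes: they are no part of the job. Leave any yellow look-alike of the carrier alone.

How it is judged:
By the outcome, as a careful person would: the job done as asked, in the order asked, and still so for the second after the job is handed in, while the arm keeps its last pose, push and grip.
It also fails if it takes over 54 s, if anything falls off the work surface, if the arm or the gripper's body presses on something with over 40 N, if the wrist force passes 120 N, or if a joint passes its speed limit or range.

## Working session

There is one attempt and no reset: what is moved stays moved. The work goes in short steps, Python scripts to look and compute and a tool call to move; the robot and the scene stay as the last step left them, time stands still between calls to the robot, and variables do not carry over. Pictures are saved under pics/ and viewed, and the job is handed in when it is done.

Besides the shell and the picture viewer there is one more tool, called after "Call:" in YAML: its name, and indented under it one key for each argument. jog_arm: Moves the arm, as the interface text tells. Its arguments: {"type":"object","properties":{"xyz":{"type":"array","items":{"type":"array","items":{"type":"number"}}},"yaw":{"type":"array","items":{"type":"number"}},"gripper":{"type":"number"}},"required":["xyz","yaw"]}

```bash
mkdir -p pics; ls; cat > h.py <<'E'
import numpy as np, cv2
from workcell import ctrl
def ray(p,u,v):
    K=np.array(p["K"]);R=np.array(p["R"]);t=np.array(p["t"])
    return -R.T@t, R.T@np.linalg.solve(K,[u,v,1.])
def onz(p,u,v,z):
    c,d=ray(p,u,v); return c+d*(z-c[2])/d[2]
def proj(p,X):
    q=np.array(p["R"])@np.array(X,float)+np.array(p["t"]); q=np.array(p["K"])@q; return q[:2]/q[2]
E
python3 - <<'E'
from h import *
for n in ["scene","side","wrist"]:
    p=ctrl.get_image(n); cv2.imwrite(f"pics/{n}0.png",p["img"])
    print(n,(-np.array(p["R"]).T@np.array(p["t"])).round())
    for th,z in [("handle",43),("carrier",0),("selector_bar",78),("seat",50),("tester",0)]:
        for r in ctrl.pinpoint(p,th)[:3]:
            u,v=r["centre"][0]*560,r["centre"][1]*420
            print(th,round(r["confidence"],2),round(u),round(v),onz(p,u,v,z).round(1))
E
```

```text
pics
scene [801. 520. 740.]
handle 0.59 457 255 [298.5 299.   43. ]
handle 0.57 358 193 [384.9  74.1  43. ]
handle 0.55 316 272 [566.8 204.2  43. ]
carrier 0.76 315 284 [567.7 207.2   0. ]
carrier 0.69 446 264 [302.  291.3   0. ]
carrier 0.59 355 204 [382.8  72.7   0. ]
seat 0.57 234 141 [ 567.7 -198.5   50. ]
tester 0.77 222 148 [ 589.3 -240.8   -0. ]
tester 0.53 194 242 [750.4   3.7   0. ]
side [  67. -743.  815.]
handle 0.93 129 188 [299.5 300.3  43. ]
handle 0.76 202 231 [386.   74.6  43. ]
handle 0.58 244 177 [559.7 206.6  43. ]
carrier 0.82 130 202 [295.3 304.1   0. ]
carrier 0.69 335 185 [773.1 114.8   0. ]
carrier 0.65 202 246 [383.   74.3   0. ]
selector_bar 0.73 335 186 [704.6  32.   78. ]
selector_bar 0.72 409 303 [ 614.5 -322.5   78. ]
seat 0.69 346 277 [ 571.8 -193.8   50. ]
seat 0.65 365 307 [ 557.  -274.7   50. ]
tester 0.59 365 309 [ 587.2 -246.9    0. ]
wrist [624.  82. 385.]
handle 0.72 24 109 [383.5  73.4  43. ]
carrier 0.94 53 107 [385.1  74.7   0. ]
seat 0.73 233 346 [ 573.  -189.8   50. ]
```

View pics/scene0.png

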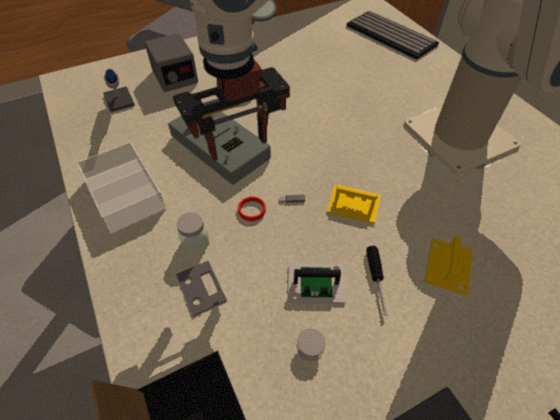

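View pics/side0.png

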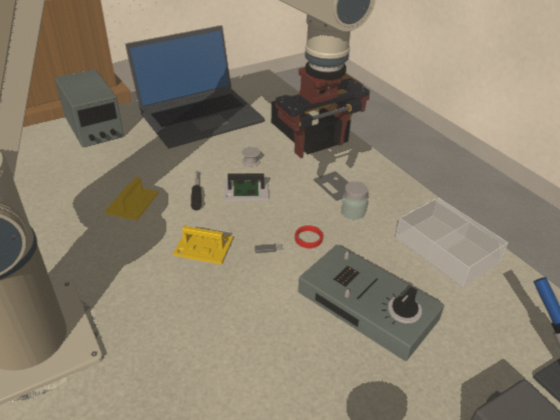

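View pics/wrist0.png

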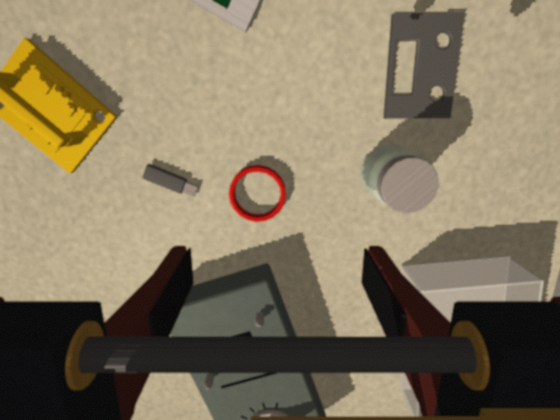

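```bash
python3 - <<'E'
from h import *
o=ctrl.get_obs(); print(o["orientation"],o["ee_pos"],o["t"],o["width"])
s=cv2.imread("pics/scene0.png");d=cv2.imread("pics/side0.png")
a=cv2.resize(s[240:330,270:360],(400,400),interpolation=2); b=cv2.resize(d[160:210,215:280],(400,308),interpolation=2)
b=np.vstack([b,np.zeros((92,400,3),np.uint8)])
cv2.imwrite("pics/crop1.png",np.hstack([a,b]))
c=cv2.resize(d[240:350,295:445],(800,587),interpolation=2);cv2.imwrite("pics/crop2.png",c)
E
```

```text
[2.22135994e+00 2.22144894e+00 4.41635291e-05] [6.25002566e+02 1.86839521e-02 2.00885544e+02] 0.9 87.62159121911697
```

View pics/crop1.png

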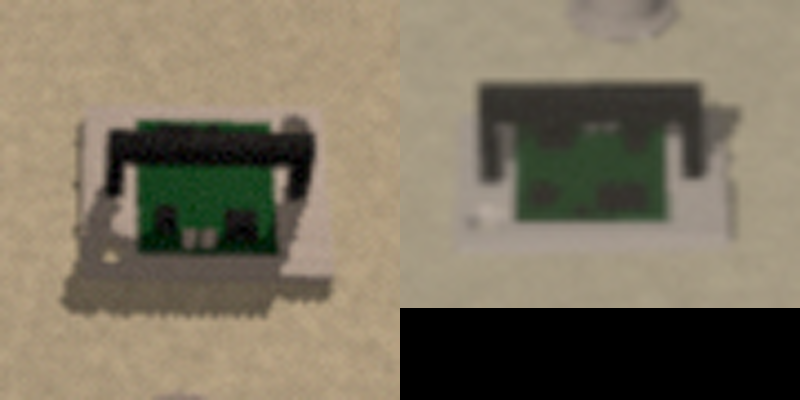

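View pics/crop2.png

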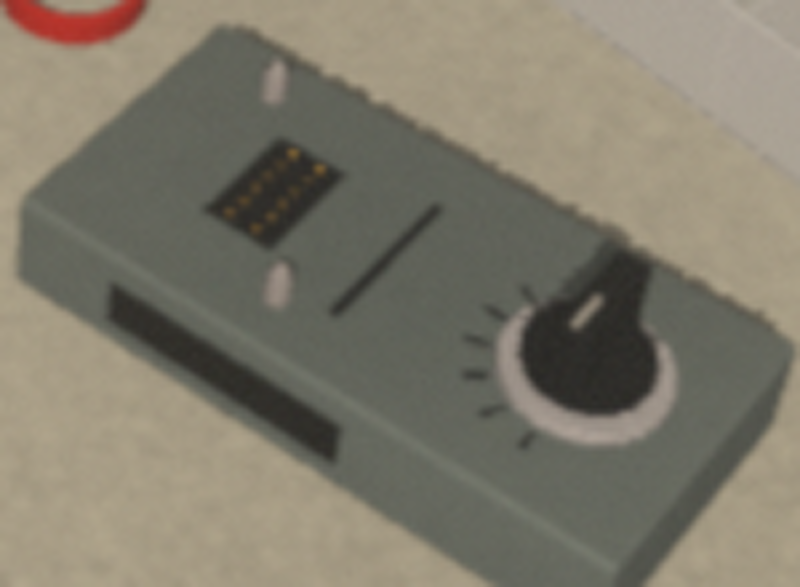

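```bash
python3 - <<'E'
from h import *
s=ctrl.get_image("scene");d=ctrl.get_image("side")
for n,p,L in [("sc",s,[(294.3,271.5),(340.4,272)]),("sd",d,[(228,174.6),(263.7,174.6)])]:
    a,b=[onz(p,*q,50) for q in L]; e=a-b; print(n,a.round(1),b.round(1),((a+b)/2).round(1),np.linalg.norm(e).round(1),np.degrees(np.arctan2(e[1],e[0])))
a,b=onz(d,346.6,252.2,68),onz(d,347.7,289.7,68); e=a-b
print(a,b,(a+b)/2,np.linalg.norm(e),"exp",np.hypot(84,60),"yaw",np.degrees(np.arctan2(e[1],e[0])-np.arctan2(60,84)))
E
```

```text
sc [605.6 188.4  50. ] [527.5 229.2  50. ] [566.5 208.8  50. ] 88.2 -27.568788284978275
sd [525.5 225.9  50. ] [602.  183.4  50. ] [563.8 204.7  50. ] 87.5 150.908145567533
[ 602.46059682 -152.8806486    68.        ] [ 543.6640867  -235.55856635   68.        ] [ 573.06234176 -194.21960747   68.        ] 101.45278550275832 exp 103.22790320451152 yaw 19.043736995094577
```

Call:
jog_arm:
  xyz:
    - [1,17,0]
    - [1,17,0]
    - [1,17,0]
    - [1,17,0]
    - [1,17,0]
    - [1,17,0]
    - [1,17,0]
    - [1,17,0]
    - [1,17,0]
    - [1,17,0]
    - [0,0,0]
  yaw: [6.2,6.2,6.2,6.2,6.2,6.2,6.2,6.2,6.2,6.2,0]

```text
t: 1.92
ee_pos: [635.1, 176.3, 201.1]
orientation: [0.683, 3.065, 0.001]
ft_force: [-0.0, 0.2, 0.1]
width: 87.4
```

```bash
cat >> h.py <<'E'
from scipy.spatial.transform import Rotation as Ro
def st():
    o=ctrl.get_obs(); M=Ro.from_rotvec(o["orientation"]).as_matrix()
    print("t",round(o["t"],2),"pos",np.round(o["ee_pos"],1),"yaw",np.degrees(np.arctan2(M[1,1],M[0,1])).round(2),"tilt",(M[:,2]).round(3),"q6",round(o["qpos"][5],2),"F",np.round(o["ft_force"],1),"M",np.round(o["moment"],2),"w",round(o["width"],1)); return o
E
python3 - <<'E'
from h import *
st()
p=ctrl.get_image("wrist"); cv2.imwrite("pics/w1.png",p["img"])
for r in ctrl.pinpoint(p,"handle"): print(r, onz(p,r["centre"][0]*560,r["centre"][1]*420,43))
E
```

```text
t 1.92 pos [635.1 176.3 201.1] yaw 64.86 tilt [ 0.001  0.001 -1.   ] q6 -0.88 F [-0.   0.2  0.1] M [ 0.05 -0.04  0.04] w 87.4
{'centre': [0.4966, 0.2483], 'confidence': 0.71} [564.777845   210.44615782  43.        ]
```

View pics/w1.png

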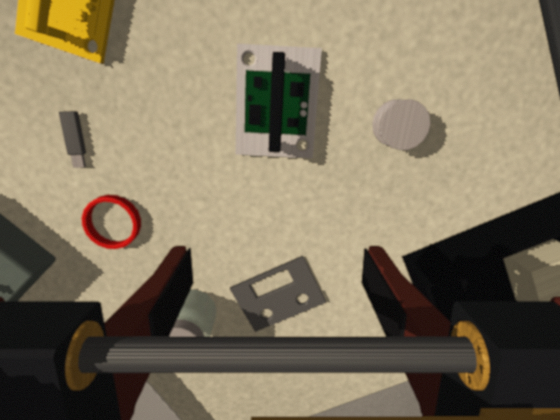

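The bar runs from about (279,53) to (275,151). The green board and black handle are confirmed, and the spool is at (402,124).

```bash
python3 - <<'E'
from h import *
p=ctrl.get_image("wrist"); im=p["img"]
cv2.imwrite("pics/w1c.png",cv2.resize(im[35:170,220:340],(533,600),interpolation=2))
g=im.max(2)[45:160,265:292]; m=(g<25).astype(np.uint8)
n,l,s,c=cv2.connectedComponentsWithStats(m); k=1+s[1:,4].argmax(); ys,xs=np.where(l==k)
print(s[k]); pts=np.c_[xs+265,ys+45].astype(np.float32)
vx,vy,x0,y0=cv2.fitLine(pts,1,0,.01,.01).ravel(); 
ya,yb=pts[:,1].min(),pts[:,1].max()+1
A=[onz(p,x0+.5+vx/vy*(y-y0-.5),y,50) for y in (ya,yb)]
e=A[0]-A[1]; print(A,(A[0]+A[1])/2,np.linalg.norm(e),np.degrees(np.arctan2(e[1],e[0])))
E
```

```text
[   7    7   14   98 1008]
[array([525.51537678, 229.80464269,  50.        ]), array([602.21141942, 189.36888239,  50.        ])] [563.8633981  209.58676254  50.        ] 86.70255859990162 152.2008626334965
```

View pics/w1c.png

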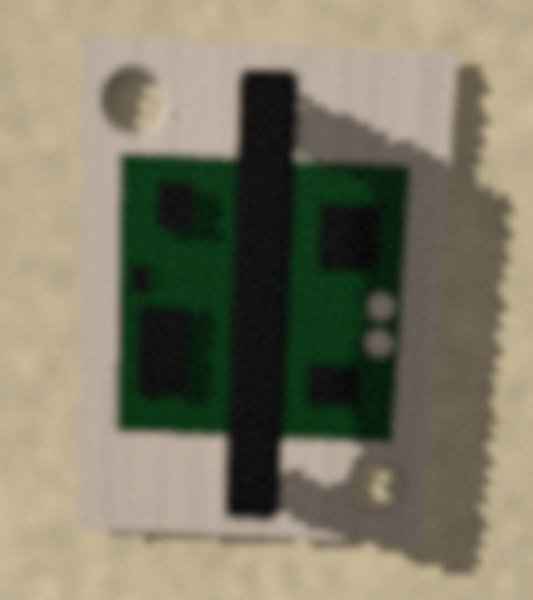

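Call:
jog_arm:
  xyz:
    - [-12,5.5,-18]
    - [-12,5.5,-18]
    - [-12,5.5,-18]
    - [-12,5.5,-18]
    - [-10,5,-12]
    - [-6,3,-5]
    - [-2,1,0]
    - [0,0,0]
    - [0,0,0]
  yaw: [-0.5,-0.5,-0.5,-0.5,-0.5,-0.2,0,0,0]

```text
t: 2.82
ee_pos: [568.9, 195.3, 111.7]
orientation: [0.815, 3.028, -0.001]
ft_force: [0.5, 0.2, -0.9]
width: 88.1
```

```bash
python3 -c "
from h import *
st()"
```

```text
t 2.82 pos [568.9 195.3 111.7] yaw 59.86 tilt [ 0.006 -0.002 -1.   ] q6 -0.73 F [ 0.5  0.2 -0.9] M [ 0.11 -0.05  0.02] w 88.1
```

Call:
jog_arm:
  xyz:
    - [-2,5,-12]
    - [-2,5,-12]
    - [-1,3,-12]
    - [0,1,-6]
    - [0,0,0]
    - [0,0,0]
  yaw: [0.6,0.6,0.6,0.3,0,0]

```text
t: 3.32
ee_pos: [566.8, 210.5, 67.1]
orientation: [0.755, 3.039, 0.003]
ft_force: [-0.1, -0.3, 0.0]
width: 87.7
```

```bash
python3 - <<'E'
from h import *
st()
p=ctrl.get_image("wrist"); cv2.imwrite("pics/w2.png",p["img"])
E
```

```text
t 3.32 pos [566.8 210.5  67.1] yaw 62.09 tilt [ 0.011 -0.001 -1.   ] q6 -0.74 F [-0.1 -0.3  0. ] M [-0.02 -0.08 -0.01] w 87.7
```

View pics/w2.png

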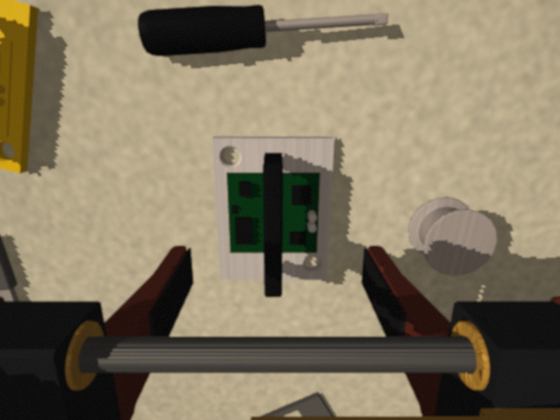

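Call:
jog_arm:
  xyz:
    - [-1,0,-10]
    - [-1,-0.5,-10]
    - [0,0,-8]
    - [0,0,-5]
    - [0,0,-2]
    - [0,0,0]
    - [0,0,0]
  yaw: [0,0,0,0,0,0,0]

```text
t: 3.95
ee_pos: [564.7, 209.6, 28.5]
orientation: [0.756, 3.038, 0.003]
ft_force: [-0.0, 0.2, 0.2]
width: 87.9
```

```bash
python3 -c "
from h import *
st()"
```

```text
t 3.95 pos [564.7 209.6  28.5] yaw 62.06 tilt [ 0.011 -0.001 -1.   ] q6 -0.74 F [-0.   0.2  0.2] M [ 0.09 -0.07 -0.04] w 87.9
```

Call:
jog_arm:
  xyz:
    - [0,0,0]
    - [0,0,0]
    - [0,0,0]
    - [0,0,0]
    - [0,0,0]
    - [0,0,0]
    - [0,0,0]
    - [0,0,0]
    - [0,0,0]
    - [0,0,0]
  yaw: [0,0,0,0,0,0,0,0,0,0]
  gripper: 1

```text
t: 4.78
ee_pos: [566.0, 210.0, 30.3]
orientation: [0.755, 3.036, 0.006]
ft_force: [-1.1, 0.7, 0.3]
width: 24.8
```

```bash
python3 -c "
from h import *
st()"
```

```text
t 4.78 pos [566.  210.   30.3] yaw 62.06 tilt [ 0.014  0.    -1.   ] q6 -0.74 F [-1.1  0.7  0.3] M [ 0.08 -0.02 -0.02] w 24.8
```

Call:
jog_arm:
  xyz:
    - [0,0,0]
    - [0,0,0]
    - [0,0,0]
    - [0,0,0]
  yaw: [0,0,0,0]

```text
t: 5.12
ee_pos: [566.0, 210.0, 30.2]
orientation: [0.755, 3.036, 0.006]
ft_force: [-0.3, 0.8, -0.0]
width: 0.8
```

```bash
python3 -c "
from h import *
st()"
```

```text
t 5.12 pos [566.  210.   30.2] yaw 62.05 tilt [ 0.014  0.    -1.   ] q6 -0.74 F [-0.3  0.8 -0. ] M [-0.02 -0.    0.03] w 0.8
```

```bash
python3 - <<'E'
from h import *
p=ctrl.get_image("wrist"); a=p["img"]
q=ctrl.get_image("side"); cv2.imwrite("pics/w3.png",a); cv2.imwrite("pics/s3.png",cv2.resize(q["img"][80:240,150:350],(750,600),interpolation=2))
E
```

```text
(no output)
```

View pics/w3.png

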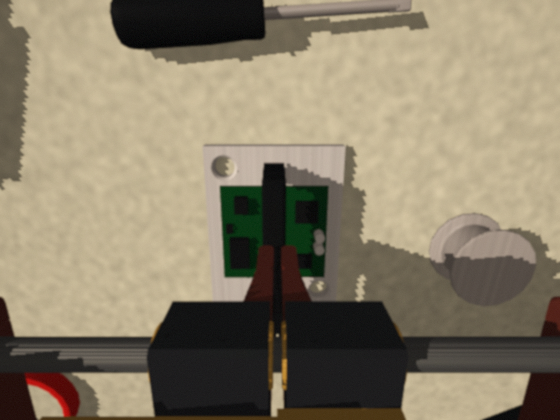

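View pics/s3.png

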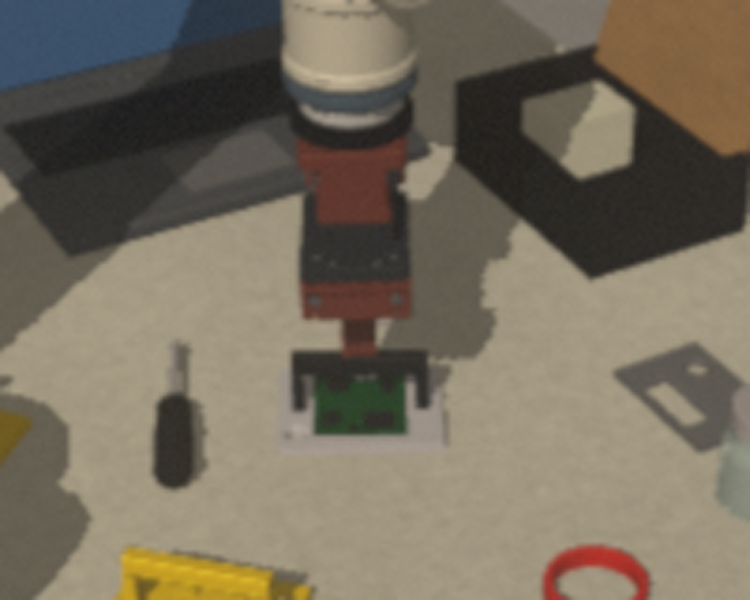

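```bash
python3 - <<'E'
from h import *
st()
q=ctrl.get_image("side");p=ctrl.get_image("wrist")
for z in (30,40,50,55,60,70): 
    X=[566,210,z]; a=proj(q,X); print(z,"side crop",((a-[150,80])*3.75).round(),"wrist",proj(p,X).round())
for r in ctrl.pinpoint(p,"handle")+ctrl.pinpoint(q,"handle"): print(r)
cv2.imwrite("pics/w3c.png",cv2.resize(p["img"][140:320,190:370],(600,600),interpolation=2))
q=ctrl.get_image("scene"); a=proj(q,[566,210,30]); print(a, proj(q,[566,210,55]))
u,v=a.astype(int); cv2.imwrite("pics/c3.png",cv2.resize(q["img"][v-70:v+40,u-60:u+60],(654,600),interpolation=2))
E
```

```text
t 5.22 pos [566.  210.   30.2] yaw 62.06 tilt [ 0.014  0.    -1.   ] q6 -0.74 F [-0.3 -0.4 -0.7] M [ 0.02 -0.03 -0.02] w 0.3
30 side crop [359. 374.] wrist [277. 249.]
40 side crop [359. 362.] wrist [278. 257.]
50 side crop [359. 350.] wrist [278. 265.]
55 side crop [359. 343.] wrist [278. 270.]
60 side crop [358. 337.] wrist [278. 275.]
70 side crop [358. 325.] wrist [278. 285.]
{'centre': [0.4857, 0.6105], 'confidence': 0.58}
{'centre': [0.3596, 0.5526], 'confidence': 0.95}
{'centre': [0.4313, 0.4219], 'confidence': 0.94}
{'centre': [0.2295, 0.4524], 'confidence': 0.59}
[317.18213181 277.16208702] [318.08496782 270.83070594]
```

View pics/w3c.png

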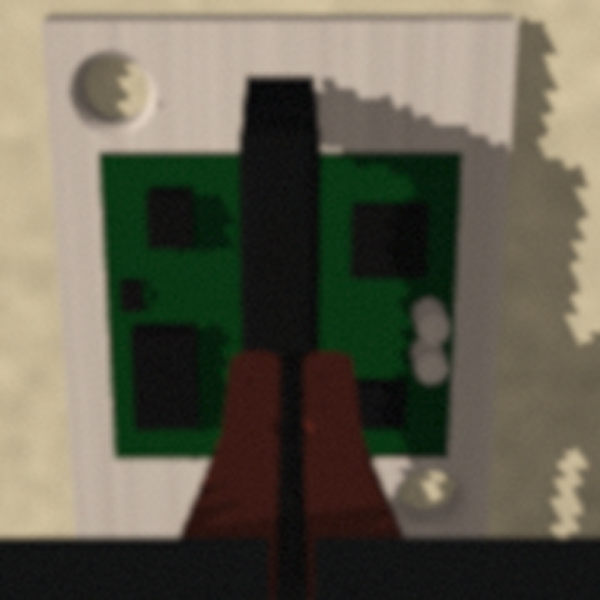

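View pics/c3.png

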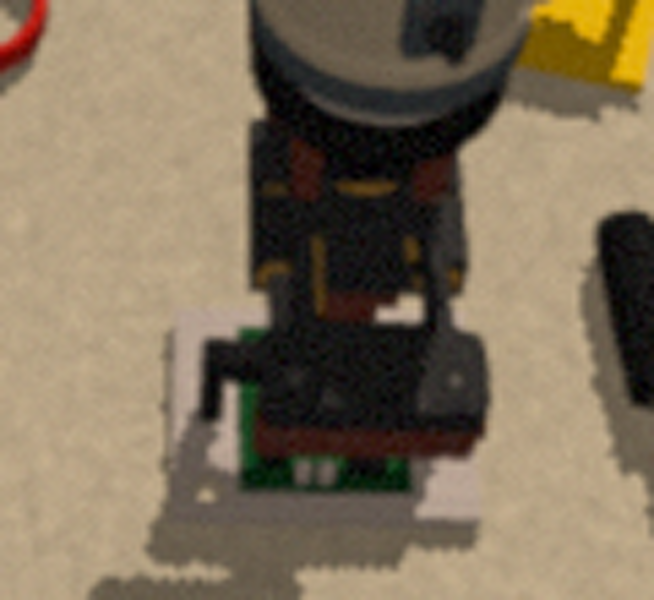

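```bash
python3 - <<'E'
from h import *
p=ctrl.get_image("wrist"); 
print(-np.array(p["R"]).T@p["t"],np.array(p["R"]).round(3), np.array(p["K"]).round(1))
for z in (-20,-12,-4,0,8): 
    a,b=onz(p,203.5,144.5,z),onz(p,345.4,144.5,z); print(z,np.linalg.norm(a-b))
# bar width at far end top: crop 243..318 row 130
for z in (20,30,40,50):
    a,b=onz(p,190+243*.3,179,z),onz(p,190+318*.3,179,z); print(z,np.linalg.norm(a-b))
E
```

```text
[490.28641234 248.5868482  213.44457109] [[ 0.469  0.883  0.007]
 [ 0.839 -0.448  0.307]
 [ 0.274 -0.139 -0.952]] [[347.2   0.  277. ]
 [  0.  347.2 206.9]
 [  0.    0.    1. ]]
-20 94.74887656953406
-12 91.50189160420412
-4 88.25490663887416
0 86.63141415620917
8 83.38442919087925
20 12.83861603131162
30 12.174931547472552
40 11.511247063633537
50 10.847562579794468
```

```bash
python3 - <<'E'
from h import *
q=ctrl.get_image("side"); s=ctrl.get_image("scene")
a=cv2.imread("pics/side0.png"); b=cv2.imread("pics/scene0.png")
for z,c in((200.9,(0,0,255)),(220,(0,255,0))):
  for im,p in((a,q),(b,s)):
    for dx in(-48,-44,44,48): cv2.circle(im,tuple(int(round(v)) for v in proj(p,[625+dx,0,z])),1,c,-1)
A=cv2.resize(a[60:180,250:390],(467,400),interpolation=0);B=cv2.resize(b[60:180,160:300],(467,400),interpolation=0)
cv2.imwrite("pics/tips.png",np.hstack([A,B])[:, :800])
E
```

```text
(no output)
```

View pics/tips.png

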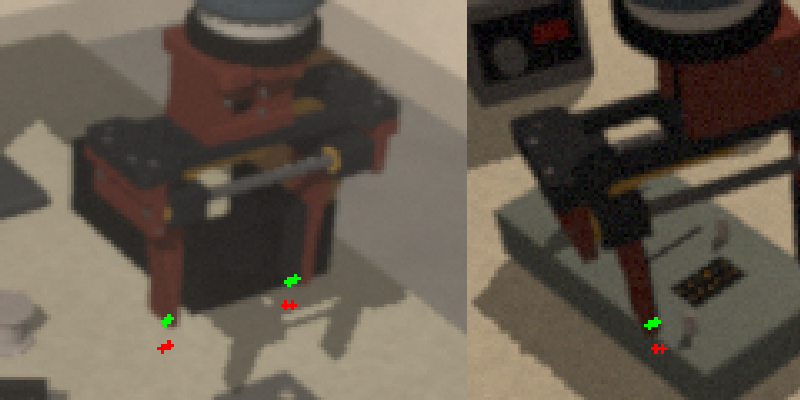

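Call:
jog_arm:
  xyz:
    - [0,0,-1.5]
    - [0,0,-1.5]
    - [0,0,0]
  yaw: [0,0,0]

```text
t: 5.87
ee_pos: [566.4, 210.1, 28.9]
orientation: [0.755, 3.035, 0.006]
ft_force: [-0.2, -0.8, -0.0]
width: 0.8
```

```bash
python3 - <<'E'
from h import *
st()
p=ctrl.get_image("wrist"); cv2.imwrite("pics/w4c.png",cv2.resize(p["img"][140:320,190:370],(600,600),interpolation=2))
E
```

```text
t 5.87 pos [566.4 210.1  28.9] yaw 62.06 tilt [ 0.014  0.001 -1.   ] q6 -0.74 F [-0.2 -0.8 -0. ] M [ 0.08 -0.08  0.01] w 0.8
```

View pics/w4c.png

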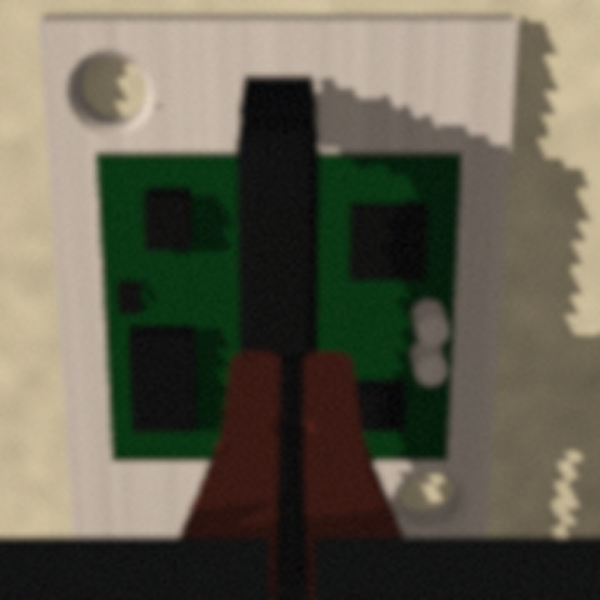

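```bash
python3 - <<'E'
from h import *
print(ctrl.pinch_z, [x for x in dir(ctrl) if x[0]!='_'])
q=ctrl.get_image("side"); s=ctrl.get_image("scene");w=ctrl.get_image("wrist")
o=ctrl.get_obs(); M=Ro.from_rotvec(o["orientation"]).as_matrix(); P=o["ee_pos"]
C=-np.array(w["R"]).T@w["t"]; print("cam in tool",M.T@(C-P))
for b in(0,5,10,15,20): print(b,[proj(w,P+M@np.array([x,6,-b])).round(0).tolist() for x in(-10,0,10)])
a=cv2.imread("pics/side0.png"); b=cv2.imread("pics/scene0.png")
for z,c in((201,(0,0,255)),(210,(255,0,0)),(220,(0,255,0))):
  for im,p in((a,q),(b,s)):
    for dx in(-50,50):
      for dy in(-10,10): 
        u,v=proj(p,[625+dx,dy,z]); 
        if im is a: print(z,dx,dy,((u-250)*6).round(),((v-80)*6).round())
A=cv2.resize(cv2.imread("pics/side0.png")[80:170,250:380],(780,540),interpolation=2)
cv2.imwrite("pics/tips2.png",A)
E
```

```text
18.700000000000003 ['Unreachable', 'close_job', 'find_in', 'get_image', 'get_obs', 'pinch_z', 'pinpoint', 'regions_of']
cam in tool [ 8.28144790e+01 -1.70447614e-01 -1.84199454e+02]
0 [[288.0, 265.0], [288.0, 250.0], [288.0, 233.0]]
5 [[288.0, 269.0], [288.0, 253.0], [288.0, 237.0]]
10 [[288.0, 273.0], [288.0, 257.0], [289.0, 240.0]]
15 [[288.0, 278.0], [289.0, 261.0], [289.0, 244.0]]
20 [[289.0, 282.0], [289.0, 265.0], [289.0, 248.0]]
201 -50 -10 301.0 517.0
201 -50 10 269.0 488.0
201 50 -10 542.0 438.0
201 50 10 509.0 410.0
210 -50 -10 302.0 495.0
210 -50 10 270.0 466.0
210 50 -10 545.0 416.0
210 50 10 511.0 389.0
220 -50 -10 304.0 470.0
220 -50 10 271.0 441.0
220 50 -10 548.0 392.0
220 50 10 514.0 364.0
```

View pics/tips2.png

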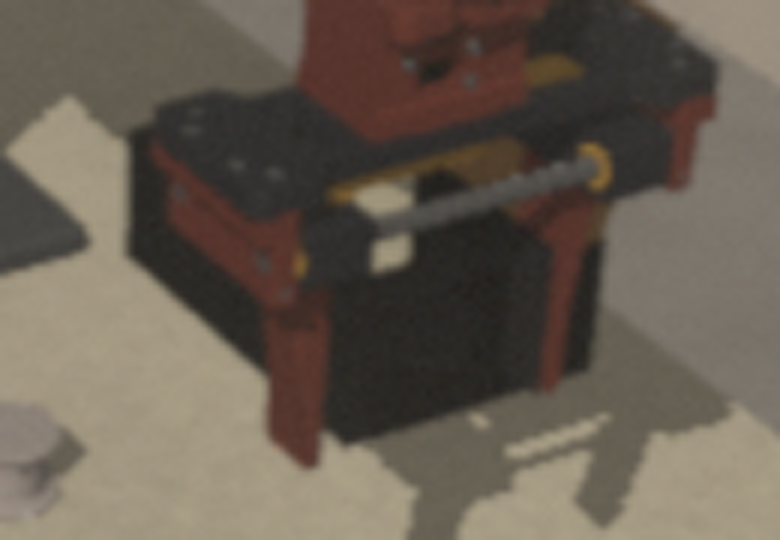

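Call:
jog_arm:
  xyz:
    - [-1,0,8]
    - [0,0,5]
    - [0,0,0]
    - [0,0,0]
    - [0,0,0]
    - [0,0,0]
    - [0,0,0]
    - [0,0,0]
    - [0,0,0]
    - [0,0,0]
  yaw: [0,0,0,0,0,0,0,0,0,0]
  gripper: 0.5

```text
t: 6.9
ee_pos: [564.7, 209.9, 41.8]
orientation: [0.756, 3.036, 0.005]
ft_force: [0.4, 0.1, -0.0]
width: 43.8
```

```bash
python3 - <<'E'
from h import *
st()
p=ctrl.get_image("wrist"); cv2.imwrite("pics/w5c.png",cv2.resize(p["img"][120:320,170:390],(660,600),interpolation=2))
E
```

```text
t 6.9 pos [564.7 209.9  41.8] yaw 62.06 tilt [ 0.013  0.    -1.   ] q6 -0.74 F [ 0.4  0.1 -0. ] M [ 0.1  -0.02  0.04] w 43.8
```

View pics/w5c.png

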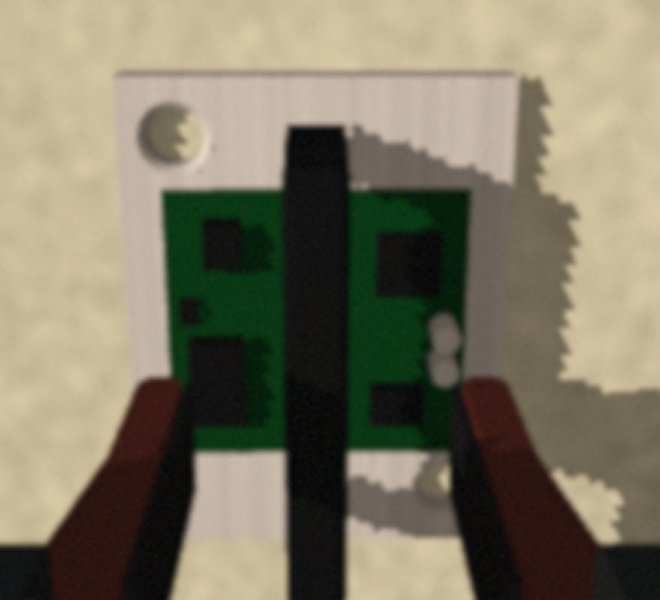

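Call:
jog_arm:
  xyz:
    - [0,0,-7]
    - [0,0,-7]
    - [0,0,-6]
    - [0,0,-4]
    - [0,0,-1]
    - [0,0,0]
  yaw: [0,0,0,0,0,0]

```text
t: 7.45
ee_pos: [564.0, 209.7, 13.1]
orientation: [0.756, 3.038, 0.004]
ft_force: [-0.7, 0.2, -0.6]
width: 43.7
```

```bash
python3 - <<'E'
from h import *
st()
E
```

```text
t 7.45 pos [564.  209.7  13.1] yaw 62.06 tilt [ 0.012 -0.    -1.   ] q6 -0.74 F [-0.7  0.2 -0.6] M [ 0.09 -0.02 -0.01] w 43.7
```

Call:
jog_arm:
  xyz:
    - [0,0,0]
    - [0,0,0]
    - [0,0,0]
    - [0,0,0]
    - [0,0,0]
    - [0,0,0]
    - [0,0,0]
    - [0,0,0]
  yaw: [0,0,0,0,0,0,0,0]
  gripper: 1

```text
t: 8.12
ee_pos: [564.1, 209.7, 13.4]
orientation: [0.756, 3.037, 0.004]
ft_force: [-0.5, -1.1, -2.1]
width: 11.7
```

```bash
python3 - <<'E'
from h import *
st()
p=ctrl.get_image("wrist"); cv2.imwrite("pics/w6c.png",cv2.resize(p["img"][120:320,170:390],(660,600),interpolation=2))
E
```

```text
t 8.12 pos [564.1 209.7  13.4] yaw 62.06 tilt [ 0.012 -0.    -1.   ] q6 -0.74 F [-0.5 -1.1 -2.1] M [ 0.08 -0.02  0.07] w 11.7
```

View pics/w6c.png

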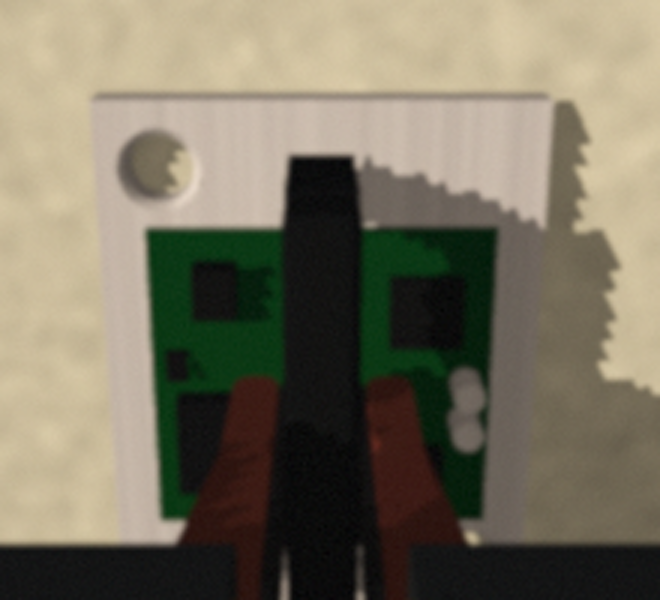

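Call:
jog_arm:
  xyz:
    - [0,0,8]
    - [0,0,15]
    - [0,0,22]
    - [0,0,25]
    - [0,0,22]
    - [0,0,15]
    - [0,0,8]
    - [0,0,0]
  yaw: [0,0,0,0,0,0,0,0]

```text
t: 8.83
ee_pos: [561.5, 208.8, 134.8]
orientation: [0.757, 3.041, 0.001]
ft_force: [-0.2, -0.3, -2.1]
width: 11.4
```

```bash
python3 - <<'E'
from h import *
st()
p=ctrl.get_image("wrist"); cv2.imwrite("pics/w7.png",p["img"])
E
```

```text
t 8.83 pos [561.5 208.8 134.8] yaw 62.05 tilt [ 0.008 -0.002 -1.   ] q6 -0.74 F [-0.2 -0.3 -2.1] M [ 0.05  0.   -0.01] w 11.4
```

View pics/w7.png

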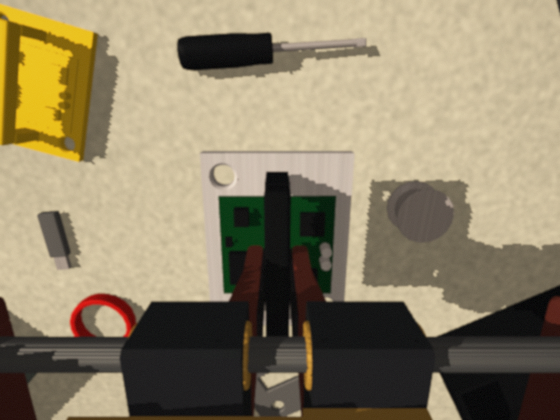

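Call:
jog_arm:
  xyz:
    - [3,-10,2]
    - [5,-20,2]
    - [6,-25,0]
    - [6,-25,0]
    - [6,-25,0]
    - [6,-25,0]
    - [6,-25,0]
    - [6,-25,0]
    - [6,-25,0]
    - [6,-25,0]
    - [6,-25,0]
    - [6,-25,0]
    - [6,-25,0]
    - [5,-22,0]
    - [4,-18,0]
    - [3,-14,0]
    - [1,-8,0]
    - [1,-4,0]
    - [0,0,0]
    - [0,0,0]
  yaw: [1.5,2.5,3,3,3,3,3,3,3,3,3,3,3,3,2.5,2,1.5,1,0,0]

```text
t: 10.55
ee_pos: [633.8, -180.1, 108.2]
orientation: [0.581, -3.054, -0.004]
ft_force: [-0.2, -0.1, -2.6]
width: 11.7
```

```bash
python3 - <<'E'
from h import *
st()
p=ctrl.get_image("wrist"); cv2.imwrite("pics/w8.png",p["img"])
E
```

```text
t 10.55 pos [ 633.8 -180.1  108.2] yaw 111.52 tilt [-0.033 -0.004 -0.999] q6 -2.23 F [-0.2 -0.1 -2.6] M [ 0.06 -0.05 -0.02] w 11.7
```

View pics/w8.png

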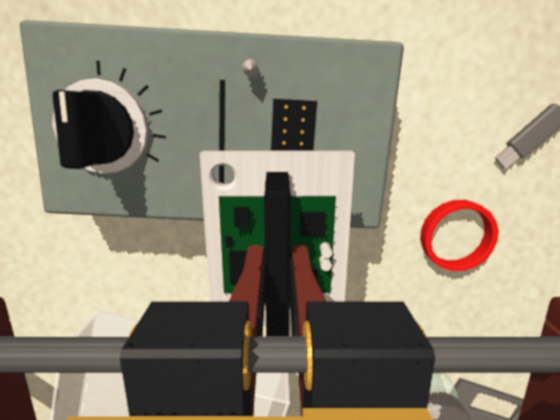

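```bash
python3 - <<'E'
from h import *
im=cv2.imread("pics/w8.png")
cv2.imwrite("pics/w8a.png",cv2.resize(im[10:240,10:170],(552,794)[::1],interpolation=2)[:600])
cv2.imwrite("pics/w8b.png",cv2.resize(im[10:240,190:420],(600,600),interpolation=2))
E
```

```text
(no output)
```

View pics/w8b.png

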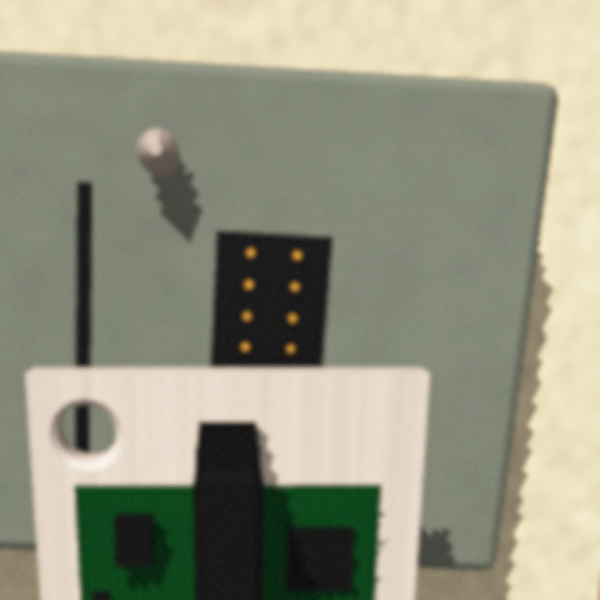

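View pics/w8a.png

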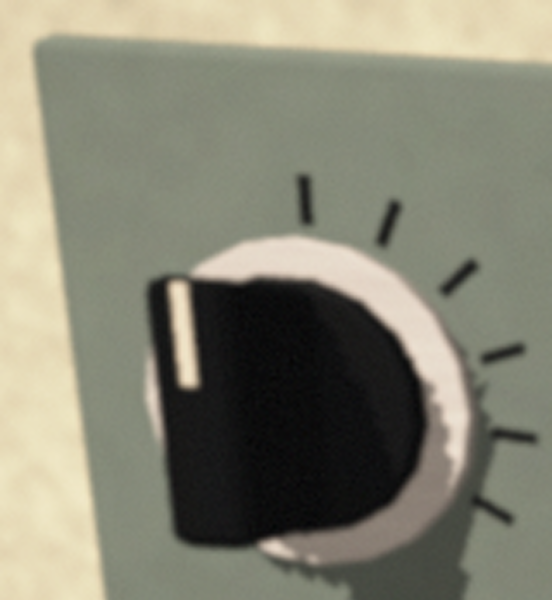

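```bash
cat > fit.py <<'E'
from h import *
from scipy.optimize import least_squares
def fit_tester(p,pts,x0=(588,-245,.33)):
    def f(s):
        c,n=np.cos(s[2]),np.sin(s[2]); r=[]
        for (x,y,z),uv in pts: r+=list(proj(p,[s[0]+c*x-n*y,s[1]+n*x+c*y,z])-uv)
        return np.array(r)
    s=least_squares(f,x0,x_scale=[1,1,.01],loss='soft_l1'); r=f(s.x).reshape(-1,2)
    c,n=np.cos(s.x[2]),np.sin(s.x[2]); W=lambda x,y:(s.x[0]+c*x-n*y,s.x[1]+n*x+c*y)
    print("tester",s.x[:2].round(1),"yaw",np.degrees(s.x[2]).round(2),"seat",np.round(W(0,55),1),"knob",np.round(W(0,-75),1)); print("res",r.round(1).tolist()); return s.x
def intool(p,o,uv,h):
    # point at tool-depth h above TCP (along -tool z), in tool frame
    M=Ro.from_rotvec(o["orientation"]).as_matrix(); c,d=ray(p,*uv); c=M.T@(c-o["ee_pos"]);d=M.T@d
    return c+d*(-h-c[2])/d[2]
E
python3 - <<'E'
from fit import *
o=st(); p=ctrl.get_image("wrist")
b=lambda u,v:(190+u/2.609,10+v/2.609)
pts=[((-65,-125,50),(21.6,21.6)),((-65,125,50),b(555,90)),((65,125,50),b(490,567)),((-42,25,68),b(153,137)),((65,-125,50),(45,211))]
fit_tester(p,pts)
fit_tester(p,pts[:4])
print("hole",intool(p,o,b(85,433),-5.4),"corners",intool(p,o,b(26,368),-5.4),intool(p,o,b(431,368),-5.4))
E
```

```text
t 10.6 pos [ 633.6 -179.9  108.1] yaw 111.54 tilt [-0.033 -0.004 -0.999] q6 -2.23 F [ 0.4 -0.2 -2.1] M [ 0.12 -0.03 -0.03] w 11.9
tester [ 591.4 -242.8] yaw 19.03 seat [ 573.4 -190.8] knob [ 615.8 -313.7]
res [[-7.6, -2.1], [3.2, -5.7], [3.5, 1.6], [0.1, 3.5], [-2.9, 5.1]]
tester [ 593.2 -242.9] yaw 18.65 seat [ 575.6 -190.8] knob [ 617.2 -314. ]
res [[-7.8, -0.7], [2.3, -1.5], [1.6, 4.6], [-0.7, 6.7]]
hole [ 41.89452056 -29.62362178   5.4       ] corners [ 55.72099204 -41.27609016   5.4       ] [55.64094772 43.2289209   5.4       ]
```

Call:
jog_arm:
  xyz:
    - [-10,-2,1]
    - [-12,-3,1]
    - [-12,-3,1]
    - [-10,-2,1]
    - [-8,-2,0]
    - [-4,0,0]
    - [-2,0,0]
    - [0,0,0]
    - [0,0,0]
  yaw: [-0.5,-0.5,-0.5,-0.4,-0.4,-0.2,0,0,0]

```text
t: 11.4
ee_pos: [568.1, -189.9, 113.3]
orientation: [0.509, -3.066, -0.006]
ft_force: [-0.0, -0.2, -0.9]
width: 11.5
```

```bash
python3 - <<'E'
from fit import *
st()
p=ctrl.get_image("wrist"); cv2.imwrite("pics/w9.png",p["img"])
E
```

```text
t 11.4 pos [ 568.1 -189.9  113.3] yaw 108.86 tilt [-0.033 -0.002 -0.999] q6 -2.23 F [-0.  -0.2 -0.9] M [ 0.08 -0.09  0.02] w 11.5
```

View pics/w9.png

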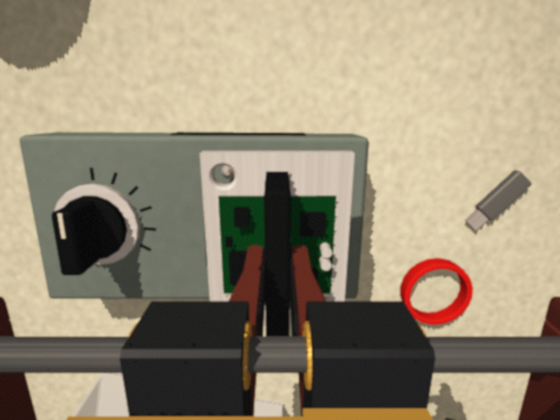

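```bash
python3 - <<'E'
from fit import *
o=st()
p=ctrl.get_image("wrist"); im=p["img"]
cv2.imwrite("pics/w9c.png",cv2.resize(im[155:195,200:260],(780,520),interpolation=2))
cv2.imwrite("pics/w9d.png",cv2.resize(im[120:310,15:375],(792,418),interpolation=2))
E
```

```text
t 11.45 pos [ 568.3 -189.8  113.2] yaw 108.86 tilt [-0.033 -0.002 -0.999] q6 -2.23 F [-0.7  0.5 -1.9] M [ 0.1   0.01 -0.01] w 12.1
```

View pics/w9c.png

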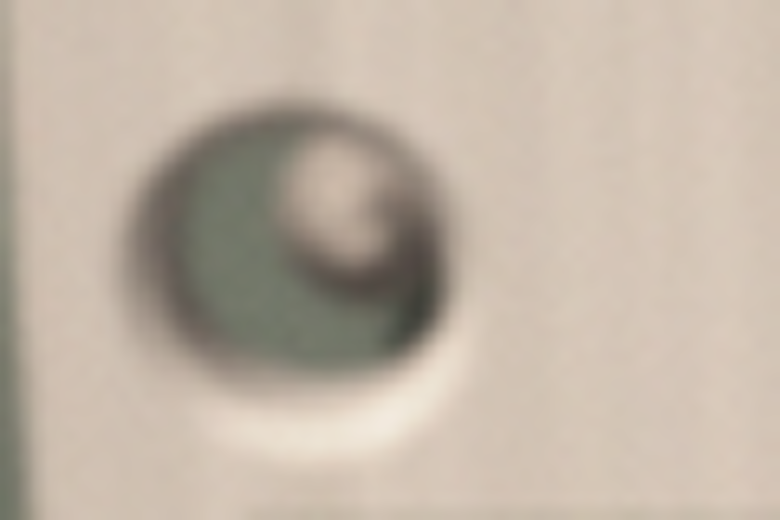

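View pics/w9d.png

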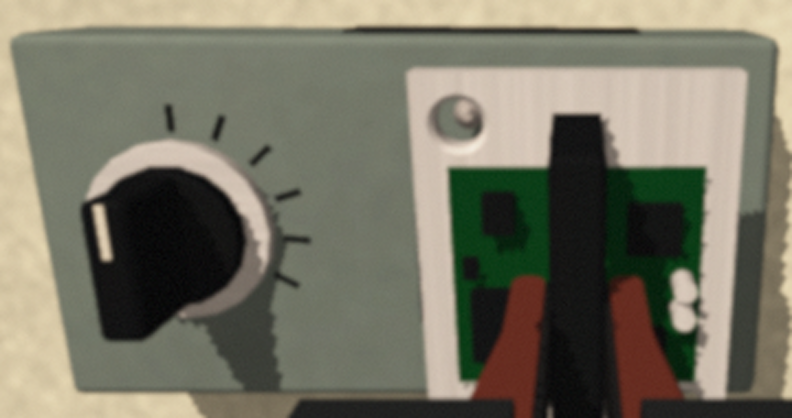

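```bash
cat > rel.py <<'E'
from fit import *
def rel(p,o,uv,z=68,hole=(42.0,-29.7)):
    # peg in tool frame (shift along tool z ignored): peg at world z; hole bottom at tool z 13.4
    M=Ro.from_rotvec(o["orientation"]).as_matrix(); P=onz(p,*uv,z)
    H=o["ee_pos"]+M@np.array([hole[0],hole[1],13.4])
    print("peg",P.round(1),"hole",H.round(1),"move",(P-H).round(1)); return P
E
python3 - <<'E'
from rel import *
o=st(); p=ctrl.get_image("wrist")
rel(p,o,(226.3,170.8))
b=lambda u,v:(15+u/2.2,120+v/2.2)
c=lambda u,v:b(u,v)
a=rel(p,o,(226.3,170.8))
# tester top edges: left edge, right edge visible. 
for q in [(15,45),(772,50),(78,390),(752,390)]: print(q,onz(p,*b(*q),50).round(1))
for i in [1]:
  pts=[((-65,-125,50),b(15,45)),((-65,125,50),b(772,50)),((-42,25,68),(226.3,170.8))]
  fit_tester(p,pts)
E
```

```text
t 11.5 pos [ 568.4 -189.8  113.2] yaw 108.87 tilt [-0.033 -0.002 -0.999] q6 -2.23 F [-0.2  0.  -1.7] M [0.1  0.02 0.02] w 11.8
peg [ 543.  -233.4   68. ] hole [ 537.9 -231.5  100.9] move [  5.1  -1.9 -32.9]
peg [ 543.  -233.4   68. ] hole [ 537.9 -231.5  100.9] move [  5.1  -1.9 -32.9]
(15, 45) [ 572.1 -377.1   50. ]
(772, 50) [ 495.4 -146.5   50. ]
(78, 390) [ 689.2 -338.4   50. ]
(752, 390) [ 611.4 -105.9   50. ]
tester [ 595.5 -242.4] yaw 18.48 seat [ 578.  -190.2] knob [ 619.2 -313.5]
res [[-6.7, -0.2], [3.4, -0.6], [0.1, 7.3]]
```

Call:
jog_arm:
  xyz:
    - [2,-1,-6]
    - [2,-1,-7]
    - [1,0,-6]
    - [0,0,-4]
    - [0,0,-2]
    - [0,0,0]
  yaw: [0,0,0,0,0,0]

```text
t: 12.05
ee_pos: [574.9, -191.7, 84.1]
orientation: [0.511, -3.065, -0.006]
ft_force: [0.3, -0.5, -1.9]
width: 11.7
```

```bash
python3 - <<'E'
from rel import *
o=st(); p=ctrl.get_image("wrist"); im=p["img"]
cv2.imwrite("pics/w10c.png",cv2.resize(im[155:195,200:260],(780,520),interpolation=2))
H=o["ee_pos"]+Ro.from_rotvec(o["orientation"]).as_matrix()@np.array([42,-29.7,13.4]); print(proj(p,H),H)
s=ctrl.get_image("side"); cv2.imwrite("pics/s10.png",cv2.resize(s["img"][200:320,285:405],(600,600),interpolation=2))
E
```

```text
t 12.05 pos [ 574.9 -191.7   84.1] yaw 108.93 tilt [-0.034 -0.001 -0.999] q6 -2.23 F [ 0.3 -0.5 -1.9] M [ 0.12 -0.1   0.01] w 11.7
[224.5243831  172.97576878] [ 544.37227842 -233.39417791   71.8296569 ]
```

View pics/w10c.png

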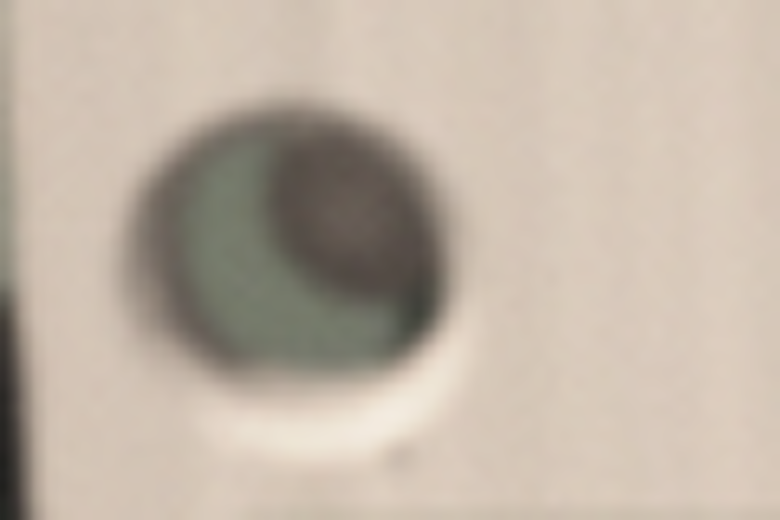

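View pics/s10.png

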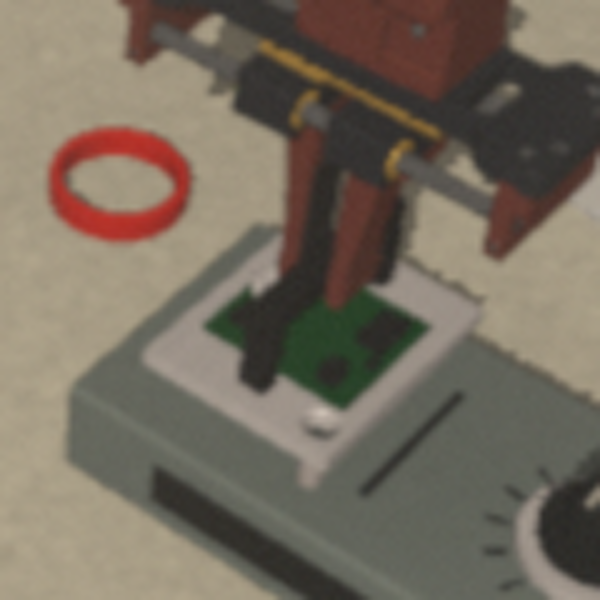

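```bash
python3 - <<'E'
from rel import *
o=st(); p=ctrl.get_image("wrist")
for z in (68,66):rel(p,o,(226.5,171.5),z)
P=onz(p,223.9,174.1,71.8); print(P)
s=ctrl.get_image("side")
# in side: visible hole centre & peg shaft
b=lambda u,v:(285+u/5,200+v/5)
print("peg shaft bottom @50:",onz(s,*b(307,486),50).round(1)," hole@top 80:",onz(s,*b(320,415),79.8).round(1))
E
```

```text
t 12.15 pos [ 575.1 -191.7   84.7] yaw 108.93 tilt [-0.033 -0.002 -0.999] q6 -2.23 F [ 0.  -0.6 -1.8] M [ 0.11 -0.07 -0.01] w 11.6
peg [ 544.3 -233.    68. ] hole [ 544.5 -233.5   72.4] move [-0.3  0.5 -4.4]
peg [ 544.7 -233.1   66. ] hole [ 544.5 -233.5   72.4] move [ 0.1  0.4 -6.4]
[ 545.43347233 -233.68545133   71.8       ]
peg shaft bottom @50: [ 541.6 -237.4   50. ]  hole@top 80: [ 548.3 -231.3   79.8]
```

Call:
jog_arm:
  xyz:
    - [-0.5,0.5,-2]
    - [0,0,-3]
    - [0,0,-3]
    - [0,0,-2]
    - [0,0,0]
  yaw: [0,0,0,0,0]

```text
t: 12.67
ee_pos: [575.5, -191.6, 75.6]
orientation: [0.512, -3.069, -0.003]
ft_force: [-0.2, -0.8, -1.1]
width: 11.7
```

```bash
python3 - <<'E'
from rel import *
o=st(); p=ctrl.get_image("wrist"); im=p["img"]
cv2.imwrite("pics/w11c.png",cv2.resize(im[155:195,200:260],(780,520),interpolation=2))
E
```

```text
t 12.67 pos [ 575.5 -191.6   75.6] yaw 108.93 tilt [-0.03  -0.003 -1.   ] q6 -2.22 F [-0.2 -0.8 -1.1] M [ 0.12 -0.06  0.01] w 11.7
```

View pics/w11c.png

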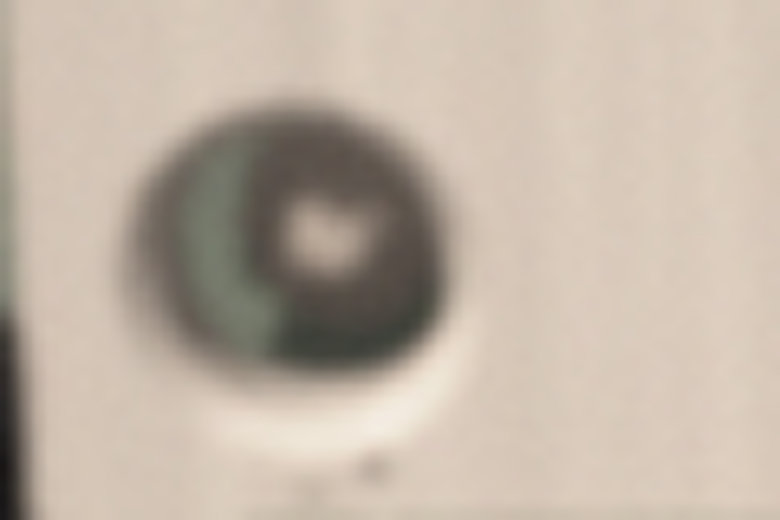

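Call:
jog_arm:
  xyz:
    - [-1.2,0.7,0]
    - [-0.5,0.2,-1]
    - [0,0,0]
  yaw: [0,0,0]

```text
t: 12.97
ee_pos: [573.8, -190.7, 74.7]
orientation: [0.512, -3.069, -0.003]
ft_force: [0.9, -0.4, -1.5]
width: 11.8
```

```bash
python3 - <<'E'
from rel import *
o=st(); p=ctrl.get_image("wrist"); im=p["img"]
cv2.imwrite("pics/w12c.png",cv2.resize(im[155:195,200:260],(780,520),interpolation=2))
E
```

```text
t 12.97 pos [ 573.8 -190.7   74.7] yaw 108.92 tilt [-0.03  -0.003 -1.   ] q6 -2.22 F [ 0.9 -0.4 -1.5] M [ 0.1  -0.09  0.02] w 11.8
```

View pics/w12c.png

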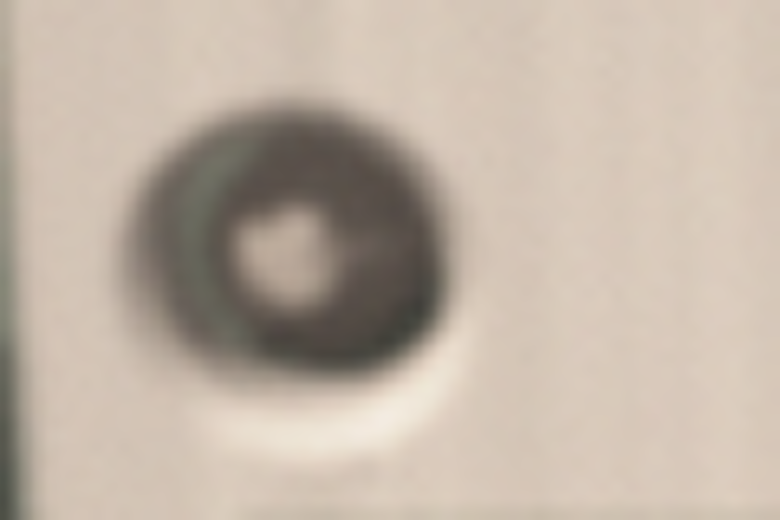

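Call:
jog_arm:
  xyz:
    - [0,0,-2]
    - [0,0,-2]
    - [-0.2,0,-2]
    - [0,0,0]
  yaw: [0,0,0,0]

```text
t: 13.35
ee_pos: [573.8, -190.8, 68.5]
orientation: [0.512, -3.07, -0.003]
ft_force: [-0.0, -0.3, -1.7]
width: 12.2
```

```bash
python3 - <<'E'
from rel import *
o=st(); p=ctrl.get_image("wrist"); im=p["img"]
cv2.imwrite("pics/w13c.png",cv2.resize(im[155:195,200:260],(780,520),interpolation=2))
E
```

```text
t 13.35 pos [ 573.8 -190.8   68.5] yaw 108.93 tilt [-0.029 -0.003 -1.   ] q6 -2.22 F [-0.  -0.3 -1.7] M [ 0.15 -0.08 -0.04] w 12.2
```

View pics/w13c.png

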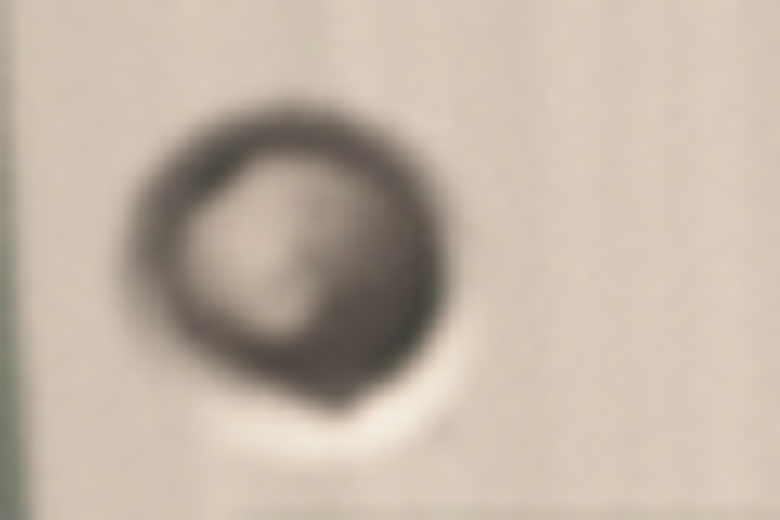

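Call:
jog_arm:
  xyz:
    - [0,0,-2]
    - [0,0,-1.5]
    - [0,0,-1]
    - [0,0,0]
  yaw: [0,0,0,0]

```text
t: 13.73
ee_pos: [573.9, -191.1, 64.6]
orientation: [0.512, -3.07, -0.002]
ft_force: [0.2, 0.7, -0.2]
width: 11.7
```

```bash
python3 - <<'E'
from rel import *
o=st()
E
```

```text
t 13.73 pos [ 573.9 -191.1   64.6] yaw 108.93 tilt [-0.029 -0.004 -1.   ] q6 -2.22 F [ 0.2  0.7 -0.2] M [ 0.24 -0.24  0.03] w 11.7
```

Call:
jog_arm:
  xyz:
    - [0,0,-1.5]
    - [0,0,-1]
    - [0,0,0]
  yaw: [0,0,0]

```text
t: 13.98
ee_pos: [573.8, -191.4, 63.4]
orientation: [0.512, -3.07, -0.001]
ft_force: [0.9, 0.7, -0.3]
width: 11.5
```

```bash
python3 - <<'E'
from rel import *
o=st()
E
```

```text
t 13.98 pos [ 573.8 -191.4   63.4] yaw 108.94 tilt [-0.029 -0.004 -1.   ] q6 -2.22 F [ 0.9  0.7 -0.3] M [ 0.15 -0.2   0.06] w 11.5
```

Release with a moderate opening.

Call:
jog_arm:
  xyz:
    - [0,0,0]
    - [0,0,0]
    - [0,0,0]
    - [0,0,0]
    - [0,0,0]
    - [0,0,0]
    - [0,0,0]
    - [0,0,0]
  yaw: [0,0,0,0,0,0,0,0]
  gripper: 0.5

```text
t: 14.65
ee_pos: [574.5, -191.5, 63.0]
orientation: [0.512, -3.071, -0.001]
ft_force: [-0.6, 0.2, 0.7]
width: 43.7
```

```bash
python3 - <<'E'
from rel import *
o=st()
s=ctrl.get_image("side"); cv2.imwrite("pics/s14.png",cv2.resize(s["img"][200:320,285:405],(600,600),interpolation=2))
p=ctrl.get_image("wrist"); cv2.imwrite("pics/w14.png",p["img"])
E
```

```text
t 14.65 pos [ 574.5 -191.5   63. ] yaw 108.94 tilt [-0.028 -0.004 -1.   ] q6 -2.22 F [-0.6  0.2  0.7] M [ 0.1  -0.1   0.01] w 43.7
```

View pics/s14.png

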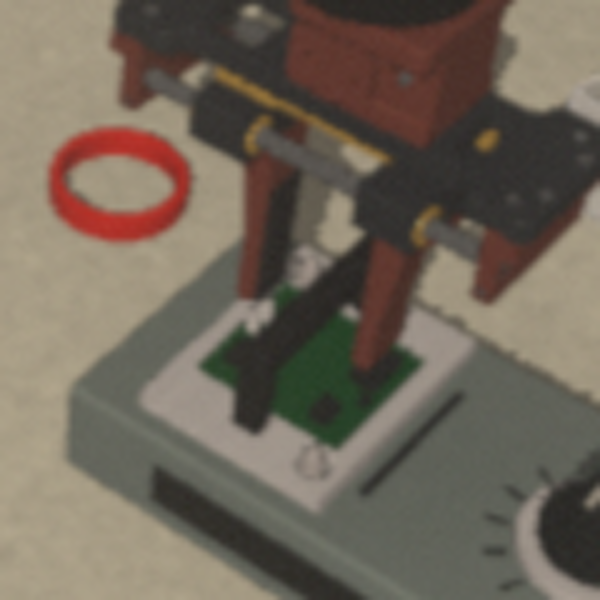

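View pics/w14.png

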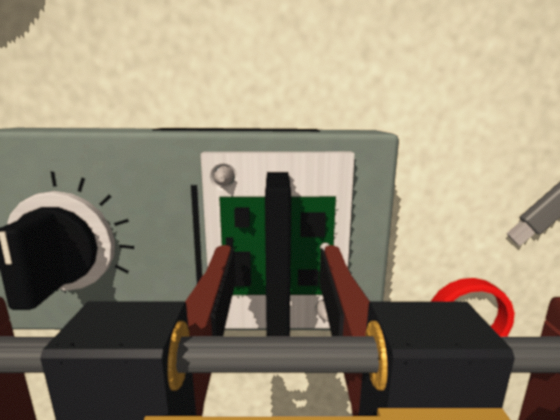

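Call:
jog_arm:
  xyz:
    - [0,0,6]
    - [0,0,12]
    - [0,0,15]
    - [0,0,12]
    - [0,0,6]
    - [2,-5,2]
    - [5,-15,0]
    - [7,-20,0]
    - [8,-22,0]
    - [7,-22,0]
    - [6,-18,0]
    - [4,-12,0]
    - [2,-6,0]
    - [0,-2,0]
    - [0,0,0]
    - [0,0,0]
  yaw: [0,0,0,0,0,0,0,0,0,0,0,0,0,0,0,0]

```text
t: 16.08
ee_pos: [617.2, -327.7, 120.0]
orientation: [0.512, -3.071, 0.002]
ft_force: [0.9, 0.7, 0.5]
width: 44.1
```

```bash
python3 - <<'E'
from rel import *
o=st()
s=ctrl.get_image("side"); cv2.imwrite("pics/s15.png",cv2.resize(s["img"][200:350,280:450],(680,600),interpolation=2))
p=ctrl.get_image("wrist"); cv2.imwrite("pics/w15.png",p["img"])
E
```

```text
t 16.08 pos [ 617.2 -327.7  120. ] yaw 108.93 tilt [-0.028 -0.006 -1.   ] q6 -2.39 F [0.9 0.7 0.5] M [ 0.14 -0.06  0.01] w 44.1
```

View pics/s15.png

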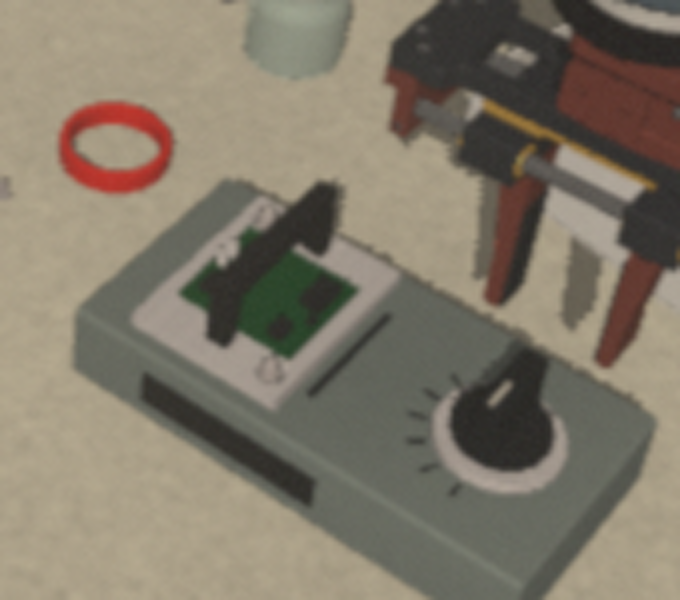

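View pics/w15.png

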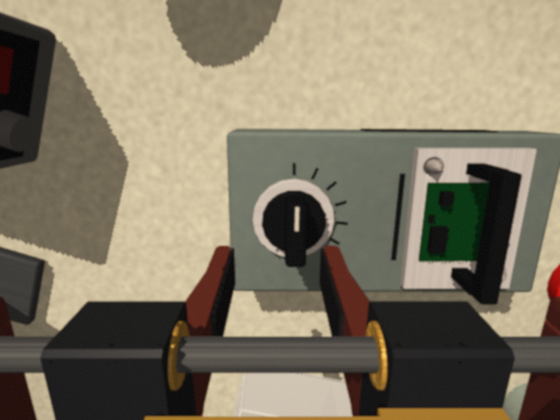

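```bash
python3 - <<'E'
from rel import *
o=st(); p=ctrl.get_image("wrist")
cv2.imwrite("pics/w15c.png",cv2.resize(p["img"][150:290,230:370],(600,600),interpolation=2))
for r in ctrl.pinpoint(p,"selector_bar"): u,v=r["centre"];print(r["confidence"],u*560,v*420,onz(p,u*560,v*420,78).round(1))
for uv in proj(p,[615.5,-314.3,94]),proj(p,[615.5,-314.3,60]): print((uv-[230,150])*600/140)
E
```

```text
t 16.18 pos [ 617.2 -327.1  120.2] yaw 108.97 tilt [-0.028 -0.006 -1.   ] q6 -2.39 F [-0.1 -0.1 -0.2] M [ 0.1  -0.09  0.04] w 43.9
0.62 291.47999999999996 228.31199999999998 [ 615.5 -316.2   78. ]
[280.17972087 373.75075167]
[269.27570699 304.74965582]
```

View pics/w15c.png

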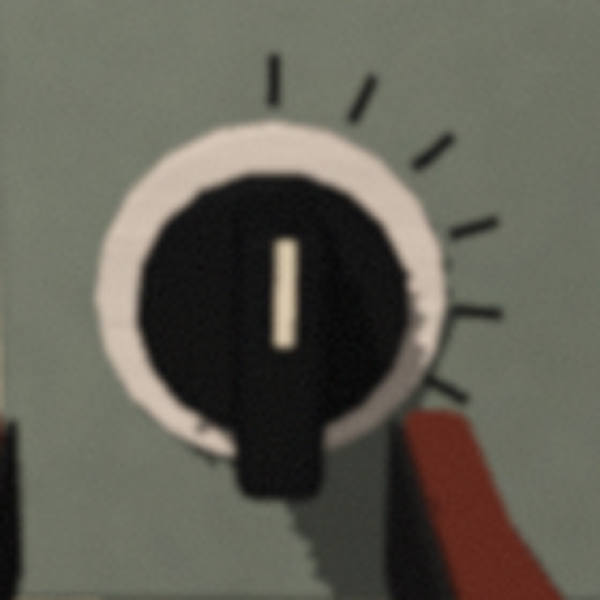

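Call:
jog_arm:
  xyz:
    - [-1,4,-5]
    - [-1,4,-10]
    - [-0.5,3,-12]
    - [0,1.5,-12]
    - [0,0,-10]
    - [0,0,-7]
    - [0,0,-3]
    - [0,0,0]
    - [0,0,0]
  yaw: [0,0,0,0,0,0,0,0,0]

```text
t: 17.03
ee_pos: [613.3, -309.6, 53.3]
orientation: [0.518, -3.067, -0.002]
ft_force: [0.3, -0.1, -0.2]
width: 43.7
```

```bash
python3 - <<'E'
from rel import *
o=st(); p=ctrl.get_image("wrist")
cv2.imwrite("pics/w16c.png",cv2.resize(p["img"][150:290,210:350],(600,600),interpolation=2))
E
```

```text
t 17.03 pos [ 613.3 -309.6   53.3] yaw 109.17 tilt [-0.031 -0.004 -1.   ] q6 -2.37 F [ 0.3 -0.1 -0.2] M [ 0.07 -0.07 -0.01] w 43.7
```

View pics/w16c.png

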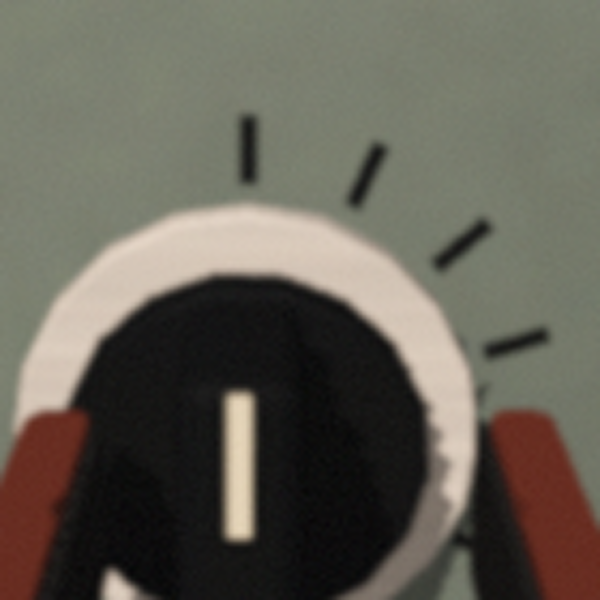

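Call:
jog_arm:
  xyz:
    - [0.7,-2.5,0]
    - [0.8,-2,0]
    - [0,-0.5,0]
    - [0,0,0]
  yaw: [0,0,0,0]

```text
t: 17.42
ee_pos: [616.2, -316.3, 55.3]
orientation: [0.518, -3.07, 0.002]
ft_force: [0.0, -0.5, -0.8]
width: 43.8
```

```bash
python3 - <<'E'
from rel import *
o=st(); p=ctrl.get_image("wrist")
cv2.imwrite("pics/w17c.png",cv2.resize(p["img"][150:290,210:350],(600,600),interpolation=2))
E
```

```text
t 17.42 pos [ 616.2 -316.3   55.3] yaw 109.14 tilt [-0.028 -0.006 -1.   ] q6 -2.37 F [ 0.  -0.5 -0.8] M [ 0.12 -0.03  0.02] w 43.8
```

View pics/w17c.png

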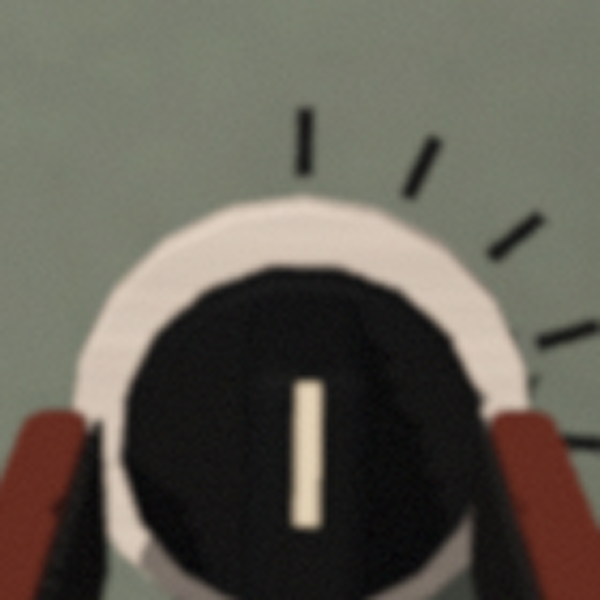

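Call:
jog_arm:
  xyz:
    - [-0.8,1.3,-1]
    - [0,0,-0.5]
    - [0,0,0]
  yaw: [0,0,0]

```text
t: 17.72
ee_pos: [615.7, -315.2, 54.4]
orientation: [0.518, -3.071, 0.003]
ft_force: [0.1, 0.4, 0.2]
width: 43.5
```

Call:
jog_arm:
  xyz:
    - [0,0,0]
    - [0,0,0]
    - [0,0,0]
    - [0,0,0]
    - [0,0,0]
    - [0,0,0]
    - [0,0,0]
    - [0,0,0]
  yaw: [0,0,0,0,0,0,0,0]
  gripper: 1

```text
t: 18.38
ee_pos: [615.6, -314.7, 54.4]
orientation: [0.516, -3.071, 0.002]
ft_force: [-0.4, -0.2, -0.1]
width: 13.3
```

```bash
python3 - <<'E'
from rel import *
o=st(); p=ctrl.get_image("wrist")
cv2.imwrite("pics/w18c.png",cv2.resize(p["img"][150:290,210:350],(600,600),interpolation=2))
E
```

```text
t 18.38 pos [ 615.6 -314.7   54.4] yaw 109.08 tilt [-0.027 -0.006 -1.   ] q6 -2.37 F [-0.4 -0.2 -0.1] M [-0.01 -0.05 -0.21] w 13.3
```

View pics/w18c.png

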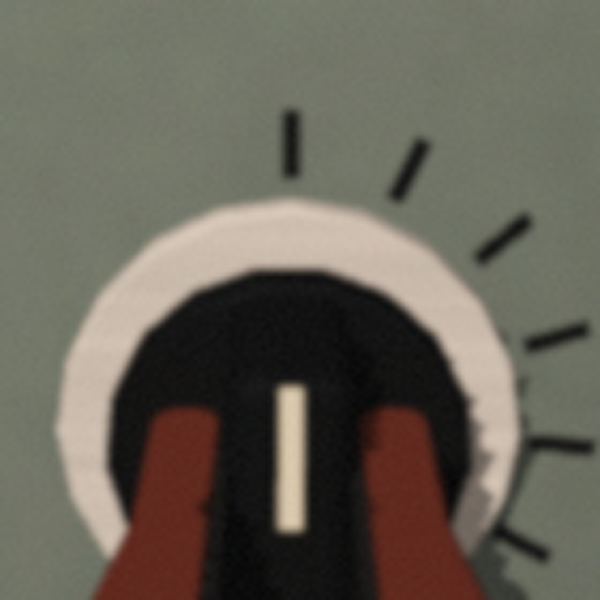

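Call:
jog_arm:
  xyz:
    - [0,0,0]
    - [0,0,0]
    - [0,0,0]
    - [0,0,0]
    - [0,0,0]
    - [0,0,0]
  yaw: [-2,-3,-3,-3,-2,0]

```text
t: 18.93
ee_pos: [615.5, -314.5, 54.4]
orientation: [0.153, -3.11, -0.003]
ft_force: [-1.0, 0.4, 0.5]
width: 14.2
```

```bash
python3 - <<'E'
from rel import *
o=st()
E
```

```text
t 18.93 pos [ 615.5 -314.5   54.4] yaw 95.63 tilt [-0.028  0.    -1.   ] q6 -2.14 F [-1.   0.4  0.5] M [ 0.13 -0.06 -0.03] w 14.2
```

Call:
jog_arm:
  xyz:
    - [0,0,0]
    - [0,0,0]
    - [0,0,0]
    - [0,0,0]
    - [0,0,0]
    - [0,0,0]
    - [0,0,0]
    - [0,0,0]
    - [0,0,0]
    - [0,0,0]
    - [0,0,0]
    - [0,0,0]
  yaw: [-3,-4,-4,-4,-4,-4,-4,-4,-4,-3,-2,0]

```text
t: 19.93
ee_pos: [615.7, -313.9, 54.4]
orientation: [-0.943, -2.97, -0.017]
ft_force: [-0.7, 0.3, 0.2]
width: 13.8
```

```bash
python3 - <<'E'
from rel import *
o=st(); p=ctrl.get_image("wrist")
cv2.imwrite("pics/w19c.png",cv2.resize(p["img"][120:290,190:360],(600,600),interpolation=2))
E
```

```text
t 19.93 pos [ 615.7 -313.9   54.4] yaw 54.78 tilt [-0.021  0.018 -1.   ] q6 -1.45 F [-0.7  0.3  0.2] M [ 0.07 -0.07  0.1 ] w 13.8
```

View pics/w19c.png

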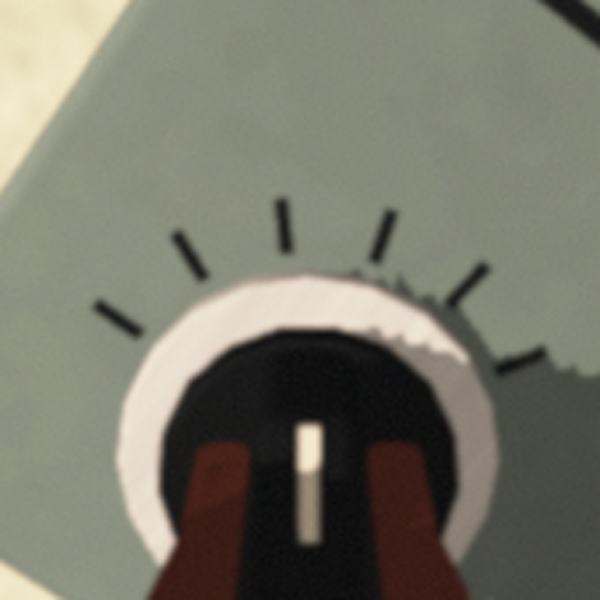

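Call:
jog_arm:
  xyz:
    - [0,0,0]
    - [0,0,0]
    - [0,0,0]
    - [0,0,0]
    - [0,0,0]
    - [0,0,0]
    - [0,0,0]
    - [0,0,0]
  yaw: [-3,-3.5,-3.5,-3,-2,-1.5,0,0]

```text
t: 20.65
ee_pos: [615.9, -313.7, 54.4]
orientation: [-1.352, -2.809, -0.022]
ft_force: [0.1, -0.9, -0.8]
width: 13.7
```

```bash
python3 - <<'E'
from rel import *
o=st(); p=ctrl.get_image("wrist")
cv2.imwrite("pics/w20c.png",cv2.resize(p["img"][120:290,190:360],(600,600),interpolation=2))
E
```

```text
t 20.65 pos [ 615.9 -313.7   54.4] yaw 38.6 tilt [-0.015  0.023 -1.   ] q6 -1.18 F [ 0.1 -0.9 -0.8] M [ 0.12 -0.02 -0.05] w 13.7
```

View pics/w20c.png

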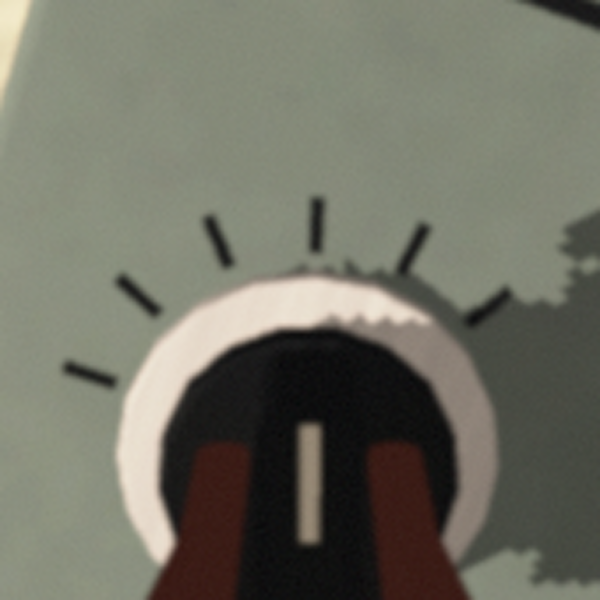

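Call:
jog_arm:
  xyz:
    - [0,0,0]
    - [0,0,0]
    - [0,0,0]
    - [0,0,0]
  yaw: [-1,-0.5,0,0]

```text
t: 21.03
ee_pos: [615.9, -313.7, 54.4]
orientation: [-1.388, -2.792, -0.023]
ft_force: [-0.6, 0.4, -0.9]
width: 14.0
```

```bash
python3 - <<'E'
from rel import *
o=st(); p=ctrl.get_image("wrist")
cv2.imwrite("pics/w21c.png",cv2.resize(p["img"][120:290,190:360],(600,600),interpolation=2))
s=ctrl.get_image("side"); cv2.imwrite("pics/s21.png",s["img"])
s=ctrl.get_image("scene"); cv2.imwrite("pics/c21.png",s["img"])
E
```

```text
t 21.03 pos [ 615.9 -313.7   54.4] yaw 37.13 tilt [-0.015  0.024 -1.   ] q6 -1.15 F [-0.6  0.4 -0.9] M [ 0.02 -0.01 -0.04] w 14.0
```

View pics/w21c.png

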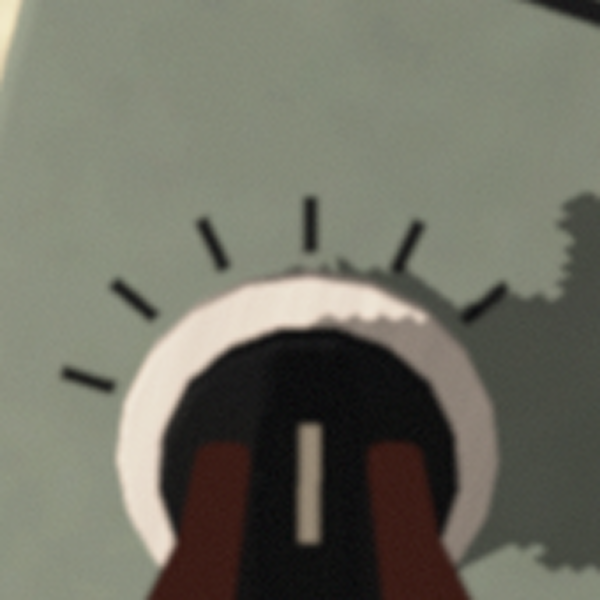

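View pics/s21.png

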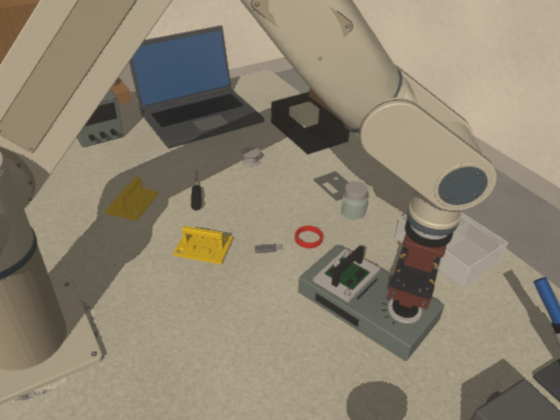

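View pics/c21.png

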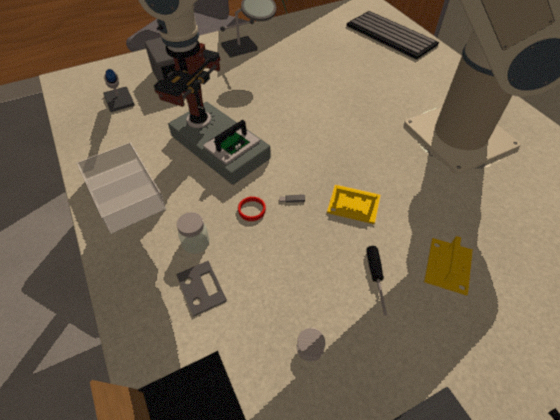

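```bash
python3 - <<'E'
from rel import *
s=ctrl.get_image("side"); im=s["img"].copy(); im=cv2.resize(im[225:325,290:400],(770,700),interpolation=2)[:600]
th=np.radians(18.8);c,n=np.cos(th),np.sin(th)
def W(x,y,z): return proj(s,[573.4+c*x-n*y,-191.4+n*x+c*y,z])
for z,col in((58,(0,0,255)),(66,(255,0,0))):
    P=np.array([(W(x,y,z)-[290,225])*7 for x,y in((-55,-42),(55,-42),(55,42),(-55,42))],int)
    cv2.polylines(im,[P],True,col,1)
cv2.imwrite("pics/ov.png",im)
E
```

View pics/ov.png

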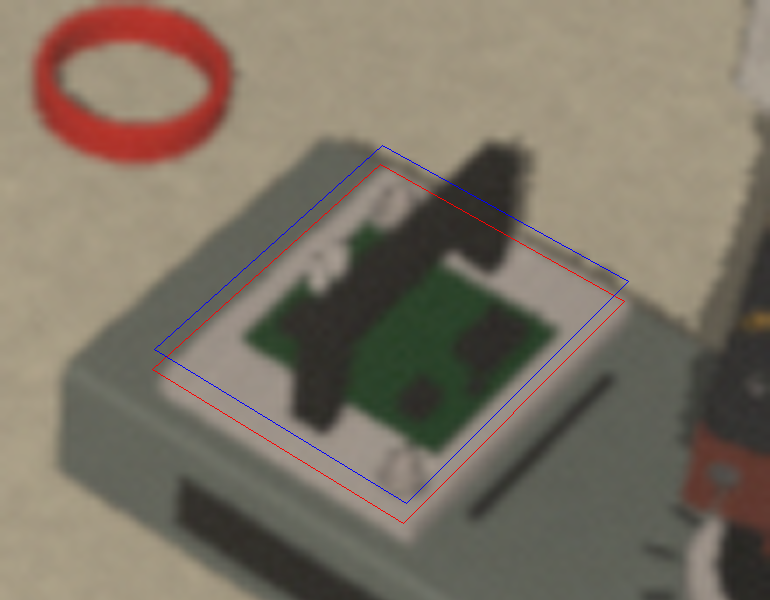

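```bash
python3 - <<'E'
from rel import *
print(ctrl.close_job())
E
```

```text
the job is handed in; nothing more can be done
None
```

The carrier is seated over both tester pegs and released, and the knob is held at the third click with the grip still on. I handed the job in at about 21 s of the 54 s allowed.

- **Carrier:** I took the aluminium carrier with the green board, not either of the yellow look-alikes. In the side view both pegs stand out above the plate. The plate lies level, matching a fully seated outline at 58 mm to within a few mm, so no corner is raised.
- **Knob:** I gripped the bar (opening 14 mm) and turned it 72° clockwise, from tool yaw 109.1° to 37.1°. The white line points at the fourth tick, which is the third click, and the remaining twist on the wrist was near zero.
- **Other things:** The bystanders and the yellow look-alikes look unmoved in the last views. The wrist force readings I took never passed about 3 N.

Some checks disagreed along the way:

- **First grasp:** The first close on the handle missed. The real fingertips end about 19 mm short of the reported TCP, so the fingers shut above the bar. I opened, went lower and regripped, and the carrier had not moved.
- **Tool tilt:** The moves left the tool about 1.6° off vertical, and I could not command that out.
- **Peg position:** The side and wrist cameras differed by 2 to 3 mm on where the pegs are, so I lined up the last few mm by watching a peg through the carrier's hole.

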